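# Set the bleed valve of the degassing line to two turns open

### The job

Set the bleed valve, the one whose larger handwheel carries an upright crank handle: turn the wheel clockwise until it is shut hard on its stop, then back it off exactly two full turns, never opening it beyond that. Finish while still holding the crank handle between the fingers, with the wheel at rest; leave the small valve as it is set and do not disturb the other things on the table.

Things in the scene. Friction and masses are not known exactly. Their poses are not given: they have to be found in the camera images.
- bleed_valve: The bleed valve: a brass needle valve 110 mm high to its wheel on a round steel foot 80 mm across, bolted to the table (it does not move). Origin: centre of the underside of the foot, on the table; z up, x along its two hose barbs, which reach 62 mm either side of the axis at 36 mm height. It may stand on the left or on the right of the table.
- bleed_valve_axis (a point): Centre of the bleed valve's wheel, on the wheel's upright turning axis, 110 mm above the table. The wheel is a dark steel rim 112 mm across outside (rim bar 12 mm thick, centre line 50 mm from the axis) with three spokes and a hub and stem nut that reach 13 mm above the wheel's plane.
- handle_mid (a point): Middle of the crank handle: an upright round black grip, 19 mm thick at its waist, 21 mm at its widest, 50 mm long, on the rim of the bleed valve's wheel, its axis 50 mm from the wheel's. This point is on its axis half-way up, 37 mm above the wheel's plane (147 mm above the table). The grip spins freely on its pin: a hand that holds it can circle without turning.
- bleed_valve_wheel (a joint): Angle of the bleed valve's wheel, rad. 0 = shut, on a hard stop; grows anticlockwise seen from above (opening); two turns open is 12.566. From the axis the handle lies along the valve's x axis at 0 and goes round with this angle. Starts about half to one and a half turns open. Stiff: about 0.15 N m (3 N at the handle); stays where it is left.
- drain_valve: The small valve: the same brass body and foot, fixed to the table, 110 mm high to its wheel, with a plain wheel 70 mm across outside and no crank handle. Origin: centre of the underside of its foot. It stands on the other side of the table from the bleed valve. To be left alone.
- drain_valve_rim (a point): A point on the rim of the small valve's wheel, 30 mm from its axis, 110 mm above the table; it must not be turned.
- pigment_jar_2_mid (a point): Centre of a loose pigment jar with a black cap, 44 mm across, 50 mm high: a bystander.
- cast_tealight_mid (a point): Centre of a loose speckled cast tealight holder, 62 mm across, 38 mm high: a bystander.
- cast_cylinder_mid (a point): Centre of a loose grey cast test cylinder, 40 mm across, 60 mm high: a bystander.
- bleed_valve_handle: The crank handle itself as a part (described above). Origin: the centre of its lower end, on its axis, 25 mm below its middle; its x and y axes spin freely.

How it is judged:
By the outcome, as a careful person would: the job done as asked, in the order asked, and still so for the second after the job is handed in, while the arm keeps its last pose, push and grip.
It also fails if it takes over 70 s, if anything falls off the work surface, if the arm or the gripper's body presses on something with over 40 N, if the wrist force passes 120 N, or if a joint passes its speed limit or range.

### The arm

A 7-joint arm with a two-finger parallel gripper is mounted at the origin on a cart in front of the work surface, level with it; the furniture and walls round the work are solid. World frame = base frame: x ahead of the robot, y to its left, z up, the work surface at z = 0. Lengths are in m, angles in degrees, forces in N, time in s.
With the tool pointing down it reaches from about 0.425 to 0.975 m from the base axis. Payload 16.7 kg.
Tool frame: the origin (TCP) lies at the very end of the fingers, on their centre line; the grasp point (between the pads) lies 19 mm behind it; z points along the fingers, y is the direction in which the jaws open and shut (so a half turn about z gives the same grasp; the last joint's range is limited). The gripper opens to 85 mm and grips with 20 to 120 N. Pads are 22 mm wide; open, the fingers measure 114 mm over their backs; the gripper's body (76 mm by 85 mm) begins 54 mm behind the grasp point. The pads swing forward as they close: fully open they stand 13 mm farther back than shut.
Start: joints at [60.533, 24.414, 4.234, 92.017, -1.954, 63.644, -3.845], TCP at [0.241, -0.631, 0.231] pointing down, gripper open.
Joint ranges: [-163.25, 163.25], [-28.42, 122.38], [-70.27, 78.77], [12.13, 141.07], [-58.53, 238.53], [9.26, 117.41], [-156.51, 156.51]. Speed limits (degrees/s): [108.29, 108.29, 136.94, 136.94, 172.46, 172.46, 172.46].

### API

Orientations are given as a 3x3 rotation matrix whose columns are the frame's x, y, z axes.
In Python, from rig import sensors, cams, r gives the robot as it stands.
- The arm moves only by the tool servo_tool, never from a script. Its argument "rows" is a list of rows, each a list of 3 entries, a list of its own where there are three numbers: the turn, a rotation vector about the world's x, y, z in rad, then the shift along the world's x, y, z in mm, then the opening, from 0 (shut) to 1 (fully open). In form: [[[rx, ry, rz], [x, y, z], fingers], ...]. A call has 1 to 20 rows; each row is the pose to reach, as a shift and turn from the pose commanded when the call began; what a row does not reach only later rows make up. A row lasts 1/12 s, in which the tool goes at most 41.7 mm and 7.16 degrees, less where a joint would pass 70% of its speed; a pose out of reach is approached as far as the arm can. A call with a gripper value outside its range is refused whole. The fingers move at their own pace and stop on an object; the grip force is fixed at half the most. Time passes only in rows, so rows that repeat a pose let the fingers close. It gives the time, the measured TCP pose, the force and the opening at its end, in the units of the state.
- sensors.get_state(): the state, without advancing time (a new reading comes with each control period).
- cams.snapshot(name): name is "scene" or "top" or "wrist"; returns the picture (400x640x3 uint8, blue, green, red); there is no depth.
- cams.camera_model(name): a dict with "camera_matrix" (3x3 intrinsics, pixels), "origin" and "attitude" of the camera in the world. Camera axes: x right, y down, z forward; pixel columns grow to the right and rows downward; lengths in m; the calibration is good to about 2 mm. A picture is of the moment at which its call begins: read the wrist's pose just before it. camera_model takes no time and is no camera call; for the wrist camera it gives the pose at the moment of the call.
- r.job_done(): hands the job in, once; it reports no verdict.
The state is a dict: "clock": time; "q": joint angles; "joint_velocities": joint speeds; "joint_efforts": joint torques, N m; "position": TCP position; "tcp_rot": TCP orientation; "wrist_force": force on the tool from outside, world axes, zero at the start; "moment": the same for the moment, N m; "gripper_width": finger opening in m.
Only numpy, scipy, OpenCV 4.12 (cv2) and the standard library are available. Lean on these libraries where they do the work, as an engineer would, in place of code of your own. Each camera call takes 0.05 s, during which the arm holds its last target.

## Working session

There is one attempt and no reset: what is moved stays moved. The work goes in short steps, Python scripts to look and compute and a tool call to move; the robot and the scene stay as the last step left them, time stands still between calls to the robot, and variables do not carry over. Pictures are saved under pics/ and viewed, and the job is handed in when it is done.

Besides the shell and the picture viewer there is one more tool, called after "Emit:" by a JSON object that holds its "api" and its "payload". servo_tool: Moves the arm, as the interface text tells. Its arguments: {"type":"object","properties":{"rows":{"type":"array","items":{"type":"array"}}},"required":["rows"]}

```bash
mkdir -p pics; ls; python3 - <<'E'
from rig import sensors,cams,r
import cv2,numpy as np
for n in ["scene","top","wrist"]:
    m=cams.camera_model(n); im=cams.snapshot(n); cv2.imwrite(f"pics/{n}0.png",im); print(n,{k:np.round(v,3).tolist() for k,v in m.items()})
s=sensors.get_state(); print({k:np.round(v,3).tolist() for k,v in s.items()})
E
```

```text
pics
scene {'camera_matrix': [[455.388, 0.0, 320.698], [0.0, 455.388, 204.088], [0.0, 0.0, 1.0]], 'origin': [-0.084, 0.508, 0.697], 'attitude': [[-0.663, -0.415, 0.623], [-0.749, 0.383, -0.541], [-0.014, -0.825, -0.565]]}
top {'camera_matrix': [[444.627, 0.0, 311.958], [0.0, 444.627, 201.505], [0.0, 0.0, 1.0]], 'origin': [0.431, -0.044, 1.145], 'attitude': [[-0.003, -0.994, 0.113], [-1.0, -0.0, -0.028], [0.027, -0.113, -0.993]]}
wrist {'camera_matrix': [[334.113, 0.0, 315.674], [0.0, 334.113, 200.277], [0.0, 0.0, 1.0]], 'origin': [0.313, -0.604, 0.372], 'attitude': [[0.356, -0.891, -0.283], [-0.935, -0.339, -0.107], [-0.001, 0.302, -0.953]]}
{'clock': 0.15, 'q': [60.534, 24.443, 4.23, 92.042, -1.955, 63.646, -3.845], 'joint_velocities': [0.037, -0.076, -0.056, -0.18, -0.14, -0.069, -0.089], 'joint_efforts': [0.005, -95.032, 3.764, -46.376, 0.019, 0.008, 0.0], 'position': [0.241, -0.63, 0.231], 'tcp_rot': [[0.934, 0.357, -0.0], [0.357, -0.934, 0.001], [-0.0, -0.001, -1.0]], 'wrist_force': [0.412, 0.122, 0.814], 'moment': [0.017, 0.01, -0.075], 'gripper_width': 0.085}
```

View pics/top0.png

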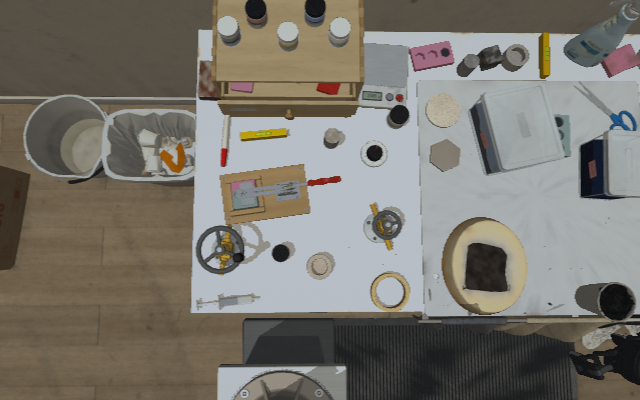

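View pics/scene0.png

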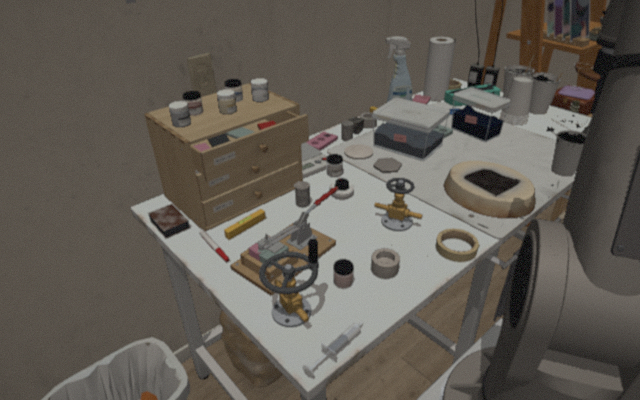

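The bleed valve is at the left (+y): in the top view its wheel is at about (220,250) and the black handle at about (238,257). I'll zoom in next.

```bash
cat > h.py <<'E'
import numpy as np,cv2
def ray(m,uv):
    d=np.linalg.inv(m["camera_matrix"])@np.array([uv[0],uv[1],1.]); return np.array(m["origin"]),np.array(m["attitude"])@d
def onz(m,uv,z):
    o,d=ray(m,uv); return o+d*(z-o[2])/d[2]
def proj(m,P):
    c=np.array(m["attitude"]).T@(np.array(P)-np.array(m["origin"])); u=np.array(m["camera_matrix"])@c; return u[:2]/u[2]
E
python3 - <<'E'
import cv2
a=cv2.imread("pics/top0.png")[215:285,180:290]; b=cv2.imread("pics/scene0.png")[230:330,240:340]
cv2.imwrite("pics/a.png",cv2.resize(a,None,fx=7,fy=7,interpolation=cv2.INTER_CUBIC))
cv2.imwrite("pics/b.png",cv2.resize(b,None,fx=6,fy=6,interpolation=cv2.INTER_CUBIC))
E
```

```text
(no output)
```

View pics/a.png

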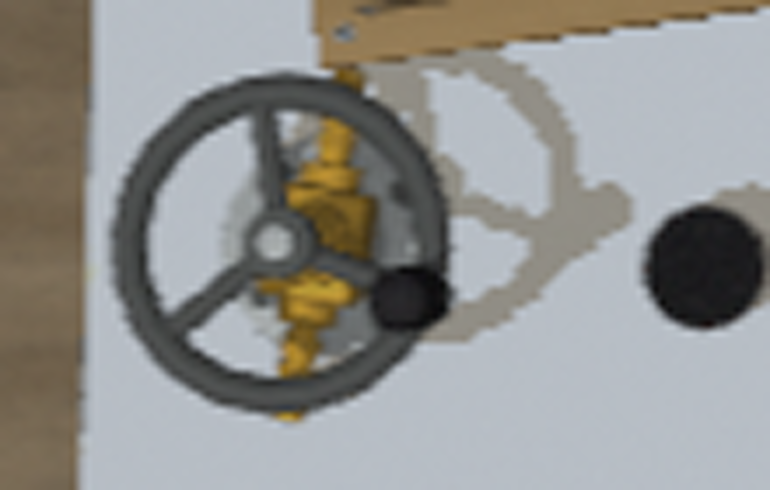

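View pics/b.png

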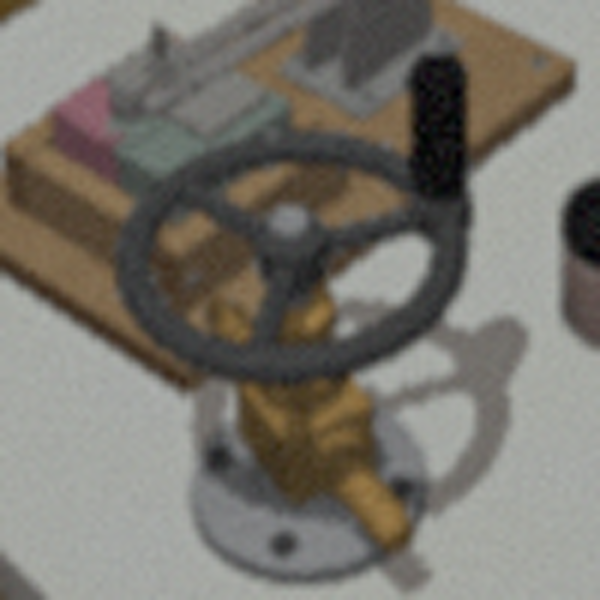

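```bash
python3 - <<'E'
from rig import cams
from h import *
T=cams.camera_model("top");S=cams.camera_model("scene")
t=lambda x,y:((x+.5)/7-.5+180,(y+.5)/7-.5+215)
s=lambda x,y:((x+.5)/6-.5+240,(y+.5)/6-.5+230)
C=onz(T,t(280,243),.11); print("axis top",C)
C2=onz(S,s(293,255),.11); print("axis scene",C2)
for p in [(112,243),(448,243),(280,75),(280,412)]: print("rim R",np.linalg.norm(onz(T,t(*p),.11)-C))
H=onz(T,t(413,297),.170); print("handle",H,np.linalg.norm((H-C)[:2]))
# scene: grip middle at (438,125); triangulate by plane z .147
H2=onz(S,s(438,127),.147); print("handle scene",H2,np.linalg.norm((H2-C)[:2]))
b=[onz(T,t(345,78),.036),onz(T,t(290,408),.036)]; print("barbs",b,np.linalg.norm(b[0]-b[1]),(b[0]+b[1])/2, np.degrees(np.arctan2(*(b[0]-b[1])[[1,0]])))
for h in (H,H2): print("handle ang",np.degrees(np.arctan2(*(h-C)[[1,0]])))
print("foot scene",onz(S,s(310,480),.003))
for n,p,z in [("jar",(280.5,253),.05),("tea",(320,265),.038),("board corner",(222,222),.0)]: print(n,onz(T,p,z))
E
```

```text
axis top [0.43824931 0.1402376  0.11      ]
axis scene [0.43523237 0.14031942 0.11      ]
rim R 0.05491162710252294
rim R 0.05507255249305134
rim R 0.05531718187678335
rim R 0.05497477689728047
handle [0.42108843 0.08822329 0.17      ] 0.05477210896080446
handle scene [0.41758329 0.09454797 0.147     ] 0.05014605472323458
barbs [array([0.49694132, 0.1316814 , 0.036     ]), array([0.38125422, 0.14874208, 0.036     ])] 0.11693832607097665 [0.43909777 0.14021174 0.036     ] -8.389092068180664
handle ang -108.25907269773698
handle ang -114.33786722704839
foot scene [0.43941213 0.13716287 0.003     ]
jar [0.42927325 0.00263191 0.05      ]
tea [ 0.39955523 -0.09438225  0.038     ]
board corner [0.50863706 0.15507836 0.        ]
```

Emit:
{"api": "servo_tool", "payload": {"rows": [[[0,0,0],[10,12,10],1],[[0,0,0],[30,36,25],1],[[0,0,0],[55,66,40],1],[[0,0,0],[80,96,55],1],[[0,0,0],[105,126,70],1],[[0,0,0],[130,156,70],1],[[0,0,0],[155,186,70],1],[[0,0,0],[180,216,70],1],[[0,0,0],[205,246,70],1],[[0,0,0],[230,276,70],1],[[0,0,0],[250,306,70],1],[[0,0,0],[265,340,70],1],[[0,0,0],[275,374,70],1],[[0,0,0],[280,408,70],1],[[0,0,0],[280,442,70],1],[[0,0,0],[280,476,70],1],[[0,0,0],[280,510,70],1],[[0,0,0],[278,540,70],1],[[0,0,0],[275,565,70],1],[[0,0,0],[270,580,70],1]]}}

```text
clock: 1.82
position: [0.5105, -0.047, 0.3016]
tcp_rot: [[0.933, 0.36, 0.0], [0.36, -0.933, 0.0], [0.0, -0.0, -1.0]]
wrist_force: [0.3, 0.6, 0.1]
gripper_width: 0.085
```

Emit:
{"api": "servo_tool", "payload": {"rows": [[[-0.01,0.025,0],[-8,14,0],1],[[-0.02,0.05,0],[-16,28,0],1],[[-0.03,0.075,0],[-24,42,0],1],[[-0.04,0.1,0],[-32,56,0],1],[[-0.05,0.125,0],[-40,70,0],1],[[-0.06,0.15,0],[-48,84,0],1],[[-0.07,0.18,0],[-56,98,-10],1],[[-0.08,0.205,0],[-64,112,-20],1],[[-0.09,0.23,0],[-72,126,-30],1],[[-0.093,0.243,0],[-80,140,-30],1],[[-0.093,0.243,0],[-80,140,-30],1],[[-0.093,0.243,0],[-80,140,-30],1]]}}

```text
clock: 2.82
position: [0.4305, 0.0902, 0.2714]
tcp_rot: [[0.902, 0.358, -0.24], [0.346, -0.934, -0.092], [-0.257, 0.0, -0.966]]
wrist_force: [0.3, 0.2, 0.6]
gripper_width: 0.0854
```

```bash
python3 - <<'E'
from rig import sensors,cams
from h import *
m=cams.camera_model("wrist"); im=cams.snapshot("wrist"); cv2.imwrite("pics/w1.png",im)
s=sensors.get_state(); print(np.round(s["q"],1),np.round(s["position"],4))
for P in [(.438,.140,.123),(.420,.093,.172),(.420,.093,.122)]: print(proj(m,P))
import pickle; pickle.dump(m,open("w1.pkl","wb"))
E
```

```text
[  1.7  10.6 -24.7 107.8   3.9  77.5 -93.7] [0.4308 0.0894 0.2715]
[260.49629202 113.64815955]
[306.0656616  179.52901794]
[307.43823809 151.47976019]
```

View pics/w1.png

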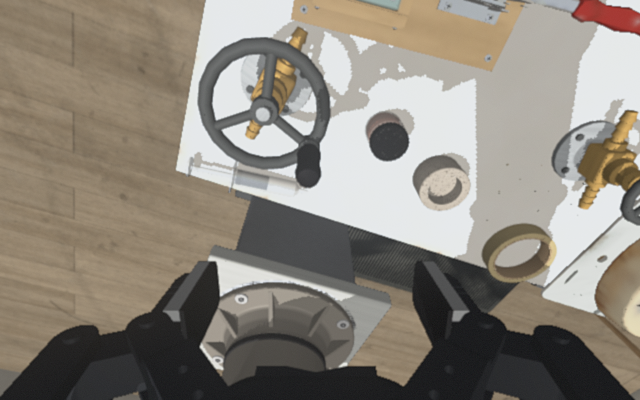

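The wrist view shows the hub at about (264,113) and the handle from its top (308,178) to its base (310,150). Both sit close to my predictions.

```bash
python3 - <<'E'
from h import *
import pickle; m=pickle.load(open("w1.pkl","rb"))
im=cv2.imread("pics/w1.png")
cv2.imwrite("pics/w1z.png",cv2.resize(im[30:200,185:345],None,fx=3.5,fy=3.5,interpolation=cv2.INTER_CUBIC))
print(onz(m,(264,113),.123),onz(m,(309,176),.172))
hsv=cv2.cvtColor(im,cv2.COLOR_BGR2HSV)
mask=((hsv[...,2]<40)).astype(np.uint8)*255
mask[:, :285]=0; mask[:,335:]=0; mask[:130]=0; mask[192:]=0
ys,xs=np.nonzero(mask); print(xs.min(),xs.max(),ys.min(),ys.max(),len(xs))
for y in range(ys.min(),ys.max()+1,4):
    q=xs[ys==y]; 
    if len(q): print(y,q.min(),q.max())
E
```

```text
[0.43952441 0.1375055  0.123     ] [0.42354295 0.09200259 0.172     ]Traceback (most recent call last):
  File "<stdin>", line 9, in <module>
    return umr_minimum(a, axis, None, out, keepdims, initial, where)
ValueError: zero-size array to reduction operation minimum which has no identity
```

View pics/w1z.png

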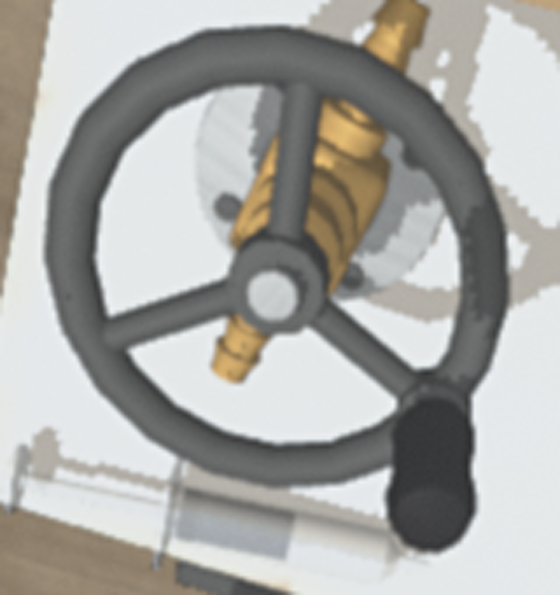

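```bash
python3 - <<'E'
from h import *
import pickle; m=pickle.load(open("w1.pkl","rb"))
f=lambda x,y:(x/3.5+185-.3,y/3.5+30-.3)
c=onz(m,f(272,294),.123);print(c)
pts=np.float32([onz(m,f(*p),.11)[:2]*1000 for p in [(45,235),(507,255),(270,27),(300,484),(110,85),(175,455),(440,115)]])
print(cv2.minEnclosingCircle(pts), cv2.fitEllipse(pts))
print(onz(m,f(431,511),.171),onz(m,f(432,470),.152))
E
```

```text
[0.43851259 0.13854108 0.123     ]
((437.3873596191406, 138.5841827392578), 55.392181396484375) ((437.37701416015625, 138.70668029785156), (109.90336608886719, 110.21758270263672), 29.889915466308594)
[0.42296152 0.09271343 0.171     ] [0.42307638 0.09290666 0.152     ]
```

Emit:
{"api": "servo_tool", "payload": {"rows": [[[0,0,0],[-7,0,-10],1],[[0,0,0],[-13,0,-30],1],[[0,0,0],[-13,0,-55],1],[[0,0,0],[-13,0,-80],1],[[0,0,0],[-13,0,-100],1],[[0,0,0],[-13,0,-120],1],[[0,0,0],[-13,0,-132],1],[[0,0,0],[-13,0,-139],1],[[0,0,0],[-13,0,-139],1]]}}

```text
clock: 3.62
position: [0.4176, 0.0889, 0.1316]
tcp_rot: [[0.903, 0.356, -0.241], [0.344, -0.934, -0.092], [-0.258, 0.0, -0.966]]
wrist_force: [0.6, -0.2, 0.5]
gripper_width: 0.0853
```

```bash
python3 - <<'E'
from rig import sensors,cams
from h import *
im=cams.snapshot("wrist"); cv2.imwrite("pics/w2.png",im)
s=sensors.get_state(); print(np.round(s["q"],1),np.round(s["position"],4))
E
```

```text
[  0.   19.  -24.4 117.1   7.9  60.7 -98.1] [0.418  0.0892 0.1325]
```

View pics/w2.png

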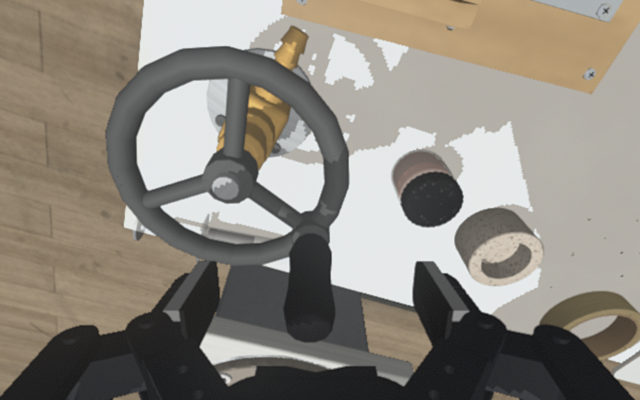

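The handle stands between the fingers at about x=310, and the jaw midline is near x=317. I'll close on it now.

Emit:
{"api": "servo_tool", "payload": {"rows": [[[0,0,0],[0,1.5,0],0.5],[[0,0,0],[0,1.5,0],0.2],[[0,0,0],[0,1.5,0],0],[[0,0,0],[0,1.5,0],0],[[0,0,0],[0,1.5,0],0],[[0,0,0],[0,1.5,0],0],[[0,0,0],[0,1.5,0],0],[[0,0,0],[0,1.5,0],0]]}}

```text
clock: 4.33
position: [0.4181, 0.0914, 0.1328]
tcp_rot: [[0.903, 0.357, -0.239], [0.345, -0.934, -0.091], [-0.256, -0.0, -0.967]]
wrist_force: [-1.1, 2.9, 7.2]
gripper_width: 0.0187
```

```bash
python3 - <<'E'
from rig import sensors,cams
from h import *
im=cams.snapshot("wrist"); cv2.imwrite("pics/w3.png",im)
s=sensors.get_state(); print({k:np.round(s[k],4).tolist() for k in ("q","position","wrist_force","moment","gripper_width")})
E
```

```text
{'q': [-0.1417, 18.9868, -24.4857, 117.065, 7.847, 60.72, -98.3018], 'position': [0.4182, 0.0914, 0.1328], 'wrist_force': [-0.1525, 1.8884, 6.5043], 'moment': [0.309, 0.1402, -0.0893], 'gripper_width': 0.0186}
```

View pics/w3.png

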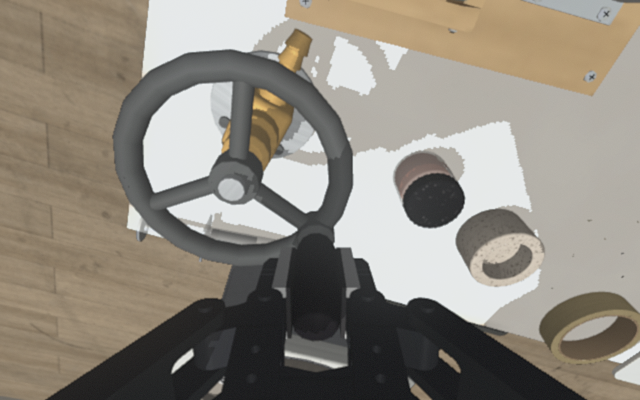

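```bash
python3 - <<'E'
import numpy as np
f0=np.radians(-108.3)
for d in range(10,361,10):
    f=f0-np.radians(d); print(d, np.round(50*np.array([np.cos(f)-np.cos(f0),np.sin(f)-np.sin(f0)]),1).tolist(), end="; ")
E
```

```text
10 [-8.0, 3.4]; 20 [-15.3, 8.2]; 30 [-21.6, 14.2]; 40 [-26.8, 21.2]; 50 [-30.8, 29.0]; 60 [-33.3, 37.3]; 70 [-34.3, 46.0]; 80 [-33.8, 54.7]; 90 [-31.8, 63.2]; 100 [-28.3, 71.2]; 110 [-23.5, 78.5]; 120 [-17.6, 84.8]; 130 [-10.6, 90.0]; 140 [-2.8, 93.9]; 150 [5.6, 96.4]; 160 [14.2, 97.4]; 170 [22.9, 96.9]; 180 [31.4, 94.9]; 190 [39.4, 91.5]; 200 [46.7, 86.7]; 210 [53.0, 80.7]; 220 [58.2, 73.7]; 230 [62.2, 66.0]; 240 [64.7, 57.6]; 250 [65.7, 49.0]; 260 [65.2, 40.3]; 270 [63.2, 31.8]; 280 [59.7, 23.8]; 290 [54.9, 16.5]; 300 [49.0, 10.1]; 310 [42.0, 4.9]; 320 [34.2, 1.0]; 330 [25.8, -1.5]; 340 [17.2, -2.5]; 350 [8.5, -2.0]; 360 [0.0, -0.0];
```

Emit:
{"api": "servo_tool", "payload": {"rows": [[[0,0,0],[-4,1.6,0],0],[[0,0,0],[-8,3.4,0],0],[[0,0,0],[-11.8,5.6,0],0],[[0,0,0],[-15.3,8.2,0],0],[[0,0,0],[-18.6,11,0],0],[[0,0,0],[-21.6,14.2,0],0],[[0,0,0],[-24.4,17.5,0],0],[[0,0,0],[-26.8,21.2,0],0],[[0,0,0],[-29,25,0],0],[[0,0,0],[-30.8,29,0],0],[[0,0,0],[-30.8,29,0],0]]}}

```text
clock: 5.3
position: [0.3883, 0.1211, 0.1328]
tcp_rot: [[0.903, 0.357, -0.237], [0.346, -0.934, -0.091], [-0.254, -0.0, -0.967]]
wrist_force: [6.1, 6.7, 1.1]
gripper_width: 0.0188
```

Emit:
{"api": "servo_tool", "payload": {"rows": [[[0,0,0],[-1.5,4,0],0],[[0,0,0],[-2.5,8.3,0],0],[[0,0,0],[-3.2,12.6,0],0],[[0,0,0],[-3.5,17,0],0],[[0,0,0],[-3.5,21.3,0],0],[[0,0,0],[-3,25.7,0],0],[[0,0,0],[-1,34.2,0],0],[[0,0,0],[2.5,42.2,0],0],[[0,0,0],[7.3,49.5,0],0],[[0,0,0],[13.2,55.8,0],0],[[0,0,0],[20.2,61,0],0],[[0,0,0],[28,64.9,0],0],[[0,0,0],[36.4,67.4,0],0],[[0,0,0],[36.4,67.4,0],0]]}}

```text
clock: 6.47
position: [0.4248, 0.1873, 0.1327]
tcp_rot: [[0.903, 0.356, -0.239], [0.344, -0.934, -0.092], [-0.257, 0.001, -0.967]]
wrist_force: [3.0, -3.5, 10.3]
gripper_width: 0.019
```

Emit:
{"api": "servo_tool", "payload": {"rows": [[[0,0,0],[4.3,0.7,0],0],[[0,0,0],[8.6,1,0],0],[[0,0,0],[17.3,0.5,0],0],[[0,0,0],[25.8,-1.5,0],0],[[0,0,0],[33.8,-4.9,0],0],[[0,0,0],[41.1,-9.7,0],0],[[0,0,0],[47.4,-15.7,0],0],[[0,0,0],[52.6,-22.7,0],0],[[0,0,0],[56.6,-30.4,0],0],[[0,0,0],[56.6,-30.4,0],0]]}}

```text
clock: 7.3
position: [0.4819, 0.1564, 0.1329]
tcp_rot: [[0.904, 0.355, -0.238], [0.344, -0.935, -0.091], [-0.255, 0.0, -0.967]]
wrist_force: [7.0, -0.2, 4.4]
gripper_width: 0.0189
```

Emit:
{"api": "servo_tool", "payload": {"rows": [[[0,0,0],[1.3,-4,0],0],[[0,0,0],[2.5,-8.4,0],0],[[0,0,0],[3.1,-12.7,0],0],[[0,0,0],[3.1,-12.7,0],0]]}}

```text
clock: 7.63
position: [0.4848, 0.1442, 0.1329]
tcp_rot: [[0.904, 0.356, -0.237], [0.344, -0.935, -0.091], [-0.254, 0.0, -0.967]]
wrist_force: [9.1, -1.0, 2.2]
gripper_width: 0.0186
```

Emit:
{"api": "servo_tool", "payload": {"rows": [[[0,0,0],[0.3,-2.2,0],0],[[0,0,0],[0.4,-4.3,0],0],[[0,0,0],[0.4,-6.5,0],0],[[0,0,0],[0.3,-8.6,0],0],[[0,0,0],[0.3,-8.6,0],0]]}}

```text
clock: 8.05
position: [0.4851, 0.1358, 0.1329]
tcp_rot: [[0.904, 0.356, -0.237], [0.345, -0.934, -0.091], [-0.254, 0.0, -0.967]]
wrist_force: [9.4, 0.3, 3.3]
gripper_width: 0.019
```

Emit:
{"api": "servo_tool", "payload": {"rows": [[[0,0,0],[-0.2,-2.2,0],0],[[0,0,0],[-0.4,-4.4,0],0],[[0,0,0],[-0.4,-4.4,0],0]]}}

```text
clock: 8.3
position: [0.4847, 0.1313, 0.1329]
tcp_rot: [[0.904, 0.356, -0.237], [0.344, -0.934, -0.091], [-0.254, 0.001, -0.967]]
wrist_force: [8.8, 0.1, 2.3]
gripper_width: 0.0189
```

Emit:
{"api": "servo_tool", "payload": {"rows": [[[0,0,0],[-0.4,-2.2,0],0],[[0,0,0],[-0.9,-4.3,0],0],[[0,0,0],[-0.9,-4.3,0],0]]}}

```text
clock: 8.55
position: [0.4845, 0.1301, 0.133]
tcp_rot: [[0.904, 0.358, -0.235], [0.347, -0.934, -0.087], [-0.25, -0.003, -0.968]]
wrist_force: [13.3, 16.1, -4.8]
gripper_width: 0.019
```

Emit:
{"api": "servo_tool", "payload": {"rows": [[[0,0,0],[-0.5,-2.2,0],0],[[0,0,0],[-1.1,-4.2,0],0],[[0,0,0],[-1.1,-4.2,0],0]]}}

```text
clock: 8.8
position: [0.4843, 0.1296, 0.1331]
tcp_rot: [[0.904, 0.359, -0.232], [0.35, -0.933, -0.082], [-0.246, -0.007, -0.969]]
wrist_force: [17.9, 36.1, -12.5]
gripper_width: 0.0189
```

Stop found: the force on y rose to 36 N while the handle stalled at about -8.6° bearing, which is the valve's x axis. I'll record this shut reference and fit the circle.

```bash
python3 - <<'E'
from rig import sensors,cams
from h import *
for n in("wrist","scene","top"):
    cv2.imwrite(f"pics/shut_{n}.png",cams.snapshot(n))
s=sensors.get_state(); print({k:np.round(s[k],4).tolist() for k in ("q","position","wrist_force","moment")})
P=np.array([(.4182,.0914),(.3883,.1211),(.4248,.1873),(.4819,.1564),(.4848,.1442),(.4851,.1358),(.4847,.1313)])
A=np.c_[2*P,np.ones(len(P))];x=np.linalg.lstsq(A,(P**2).sum(1),rcond=None)[0];c=x[:2];R=np.sqrt(x[2]+c@c);print(c,R,np.linalg.norm(P-c,axis=1)-R)
print(np.degrees(np.arctan2(.1304-c[1],.4846-c[0])))
E
```

```text
{'q': [-2.5404, 24.8132, -24.3815, 108.1557, 9.3472, 63.6603, -100.2702], 'position': [0.4843, 0.1296, 0.1331], 'wrist_force': [18.5871, 35.7304, -11.2968], 'moment': [7.4714, -4.3044, -1.4183]}
[0.43519847 0.13841336] 0.049989710686411976 [ 2.32953090e-06  2.47579744e-06 -9.39963937e-06  5.57919324e-05
 -5.17766462e-05 -1.97931626e-05  2.03051982e-05]
-9.213628618567759
```

View pics/shut_top.png

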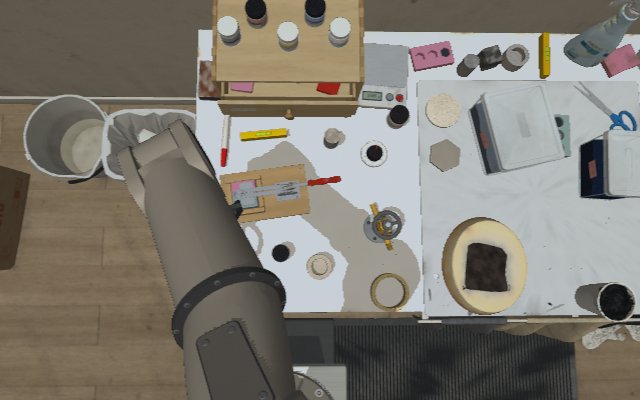

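View pics/shut_wrist.png

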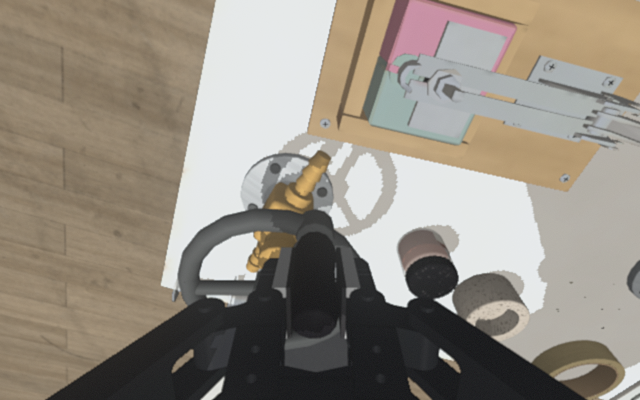

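```bash
python3 - <<'E'
import numpy as np
c=np.array([435.2,138.4]);p=lambda a:c+50*np.array([np.cos(np.radians(a)),np.sin(np.radians(a))])
def tab(n,base,angs): print(n,[[a]+np.round(p(a)-base,1).tolist() for a in angs])
tab("A1",np.array([481.2,123.3]),range(-9,172,10))
tab("B",p(171),range(181,352,10))
tab("A2",p(-9),range(1,172,10))
E
```

```text
A1 [[-9, 3.4, 7.3], [1, 4.0, 16.0], [11, 3.1, 24.6], [21, 0.7, 33.0], [31, -3.1, 40.9], [41, -8.3, 47.9], [51, -14.5, 54.0], [61, -21.8, 58.8], [71, -29.7, 62.4], [81, -38.2, 64.5], [91, -46.9, 65.1], [101, -55.5, 64.2], [111, -63.9, 61.8], [121, -71.8, 58.0], [131, -78.8, 52.8], [141, -84.9, 46.6], [151, -89.7, 39.3], [161, -93.3, 31.4], [171, -95.4, 22.9]]
B [[181, -0.6, -8.7], [191, 0.3, -17.4], [201, 2.7, -25.7], [211, 6.5, -33.6], [221, 11.6, -40.6], [231, 17.9, -46.7], [241, 25.1, -51.6], [251, 33.1, -55.1], [261, 41.6, -57.2], [271, 50.3, -57.8], [281, 58.9, -56.9], [291, 67.3, -54.5], [301, 75.1, -50.7], [311, 82.2, -45.6], [321, 88.2, -39.3], [331, 93.1, -32.1], [341, 96.7, -24.1], [351, 98.8, -15.6]]
A2 [[1, 0.6, 8.7], [11, -0.3, 17.4], [21, -2.7, 25.7], [31, -6.5, 33.6], [41, -11.6, 40.6], [51, -17.9, 46.7], [61, -25.1, 51.6], [71, -33.1, 55.1], [81, -41.6, 57.2], [91, -50.3, 57.8], [101, -58.9, 56.9], [111, -67.3, 54.5], [121, -75.1, 50.7], [131, -82.2, 45.6], [141, -88.2, 39.3], [151, -93.1, 32.1], [161, -96.7, 24.1], [171, -98.8, 15.6]]
```

Emit:
{"api": "servo_tool", "payload": {"rows": [[[0,0,0],[3.4,7.3,0],0],[[0,0,0],[4,16,0],0],[[0,0,0],[3.1,24.6,0],0],[[0,0,0],[0.7,33,0],0],[[0,0,0],[-3.1,40.9,0],0],[[0,0,0],[-8.3,47.9,0],0],[[0,0,0],[-14.5,54,0],0],[[0,0,0],[-21.8,58.8,0],0],[[0,0,0],[-29.7,62.4,0],0],[[0,0,0],[-38.2,64.5,0],0],[[0,0,0],[-46.9,65.1,0],0],[[0,0,0],[-55.5,64.2,0],0],[[0,0,0],[-63.9,61.8,0],0],[[0,0,0],[-71.8,58,0],0],[[0,0,0],[-78.8,52.8,0],0],[[0,0,0],[-84.9,46.6,0],0],[[0,0,0],[-89.7,39.3,0],0],[[0,0,0],[-93.3,31.4,0],0],[[0,0,0],[-95.4,22.9,0],0]]}}

```text
clock: 10.53
position: [0.3859, 0.1461, 0.1328]
tcp_rot: [[0.903, 0.357, -0.239], [0.345, -0.934, -0.091], [-0.255, -0.0, -0.967]]
wrist_force: [4.7, 3.2, 5.1]
gripper_width: 0.0185
```

Emit:
{"api": "servo_tool", "payload": {"rows": [[[0,0,0],[-0.6,-8.7,0],0],[[0,0,0],[0.3,-17.4,0],0],[[0,0,0],[2.7,-25.7,0],0],[[0,0,0],[6.5,-33.6,0],0],[[0,0,0],[11.6,-40.6,0],0],[[0,0,0],[17.9,-46.7,0],0],[[0,0,0],[25.1,-51.6,0],0],[[0,0,0],[33.1,-55.1,0],0],[[0,0,0],[41.6,-57.2,0],0],[[0,0,0],[50.3,-57.8,0],0],[[0,0,0],[58.9,-56.9,0],0],[[0,0,0],[67.3,-54.5,0],0],[[0,0,0],[75.1,-50.7,0],0],[[0,0,0],[82.2,-45.6,0],0],[[0,0,0],[88.2,-39.3,0],0],[[0,0,0],[93.1,-32.1,0],0],[[0,0,0],[96.7,-24.1,0],0],[[0,0,0],[98.8,-15.6,0],0],[[0,0,0],[98.8,-15.6,0],0]]}}

```text
clock: 12.12
position: [0.4849, 0.1314, 0.1328]
tcp_rot: [[0.903, 0.358, -0.24], [0.346, -0.934, -0.092], [-0.257, 0.0, -0.967]]
wrist_force: [0.9, 3.0, 8.6]
gripper_width: 0.0189
```

Emit:
{"api": "servo_tool", "payload": {"rows": [[[0,0,0],[0.6,8.7,0],0],[[0,0,0],[-0.3,17.4,0],0],[[0,0,0],[-2.7,25.7,0],0],[[0,0,0],[-6.5,33.6,0],0],[[0,0,0],[-11.6,40.6,0],0],[[0,0,0],[-17.9,46.7,0],0],[[0,0,0],[-25.1,51.6,0],0],[[0,0,0],[-33.1,55.1,0],0],[[0,0,0],[-41.6,57.2,0],0],[[0,0,0],[-50.3,57.8,0],0],[[0,0,0],[-58.9,56.9,0],0],[[0,0,0],[-67.3,54.5,0],0],[[0,0,0],[-75.1,50.7,0],0],[[0,0,0],[-82.2,45.6,0],0],[[0,0,0],[-88.2,39.3,0],0],[[0,0,0],[-93.1,32.1,0],0],[[0,0,0],[-96.7,24.1,0],0],[[0,0,0],[-98.8,15.6,0],0]]}}

```text
clock: 13.62
position: [0.3859, 0.146, 0.1328]
tcp_rot: [[0.903, 0.357, -0.239], [0.345, -0.934, -0.091], [-0.256, -0.0, -0.967]]
wrist_force: [4.5, 3.4, 7.2]
gripper_width: 0.0184
```

Emit:
{"api": "servo_tool", "payload": {"rows": [[[0,0,0],[-0.6,-8.7,0],0],[[0,0,0],[0.3,-17.4,0],0],[[0,0,0],[2.7,-25.7,0],0],[[0,0,0],[6.5,-33.6,0],0],[[0,0,0],[11.6,-40.6,0],0],[[0,0,0],[17.9,-46.7,0],0],[[0,0,0],[25.1,-51.6,0],0],[[0,0,0],[33.1,-55.1,0],0],[[0,0,0],[41.6,-57.2,0],0],[[0,0,0],[50.3,-57.8,0],0],[[0,0,0],[58.9,-56.9,0],0],[[0,0,0],[67.3,-54.5,0],0],[[0,0,0],[75.1,-50.7,0],0],[[0,0,0],[82.2,-45.6,0],0],[[0,0,0],[88.2,-39.3,0],0],[[0,0,0],[91,-36,0],0],[[0,0,0],[93.1,-32.1,0],0],[[0,0,0],[93.1,-32.1,0],0]]}}

```text
clock: 15.12
position: [0.4791, 0.114, 0.1328]
tcp_rot: [[0.903, 0.357, -0.24], [0.345, -0.934, -0.092], [-0.257, 0.0, -0.966]]
wrist_force: [1.4, 1.7, 9.8]
gripper_width: 0.0183
```

Emit:
{"api": "servo_tool", "payload": {"rows": [[[0,0,0],[2,4,0],0],[[0,0,0],[3.6,8,0],0],[[0,0,0],[4.3,10,0],0],[[0,0,0],[4.8,12.1,0],0],[[0,0,0],[4.8,12.1,0],0],[[0,0,0],[4.8,12.1,0],0]]}}

```text
clock: 15.62
position: [0.4838, 0.1256, 0.1328]
tcp_rot: [[0.903, 0.357, -0.24], [0.345, -0.934, -0.092], [-0.257, 0.001, -0.966]]
wrist_force: [0.3, 0.0, 9.0]
gripper_width: 0.0185
```

```bash
python3 - <<'E'
from rig import sensors,cams
from h import *
ims=[]
cv2.imwrite("pics/near_scene.png",cams.snapshot("scene"));cv2.imwrite("pics/near_wrist.png",cams.snapshot("wrist"))
s=sensors.get_state(); print({k:np.round(s[k],4).tolist() for k in ("position","wrist_force","moment")})
a=cv2.imread("pics/shut_scene.png");b=cv2.imread("pics/near_scene.png")
k=[cv2.resize(i[190:330,230:340],None,fx=3.5,fy=3.5,interpolation=cv2.INTER_CUBIC) for i in(a,b)]
cv2.imwrite("pics/cmp.png",np.hstack(k))
E
```

```text
{'position': [0.4838, 0.1256, 0.1328], 'wrist_force': [-0.5409, -0.9641, 8.6148], 'moment': [-0.185, 0.1314, -0.0086]}
```

View pics/cmp.png

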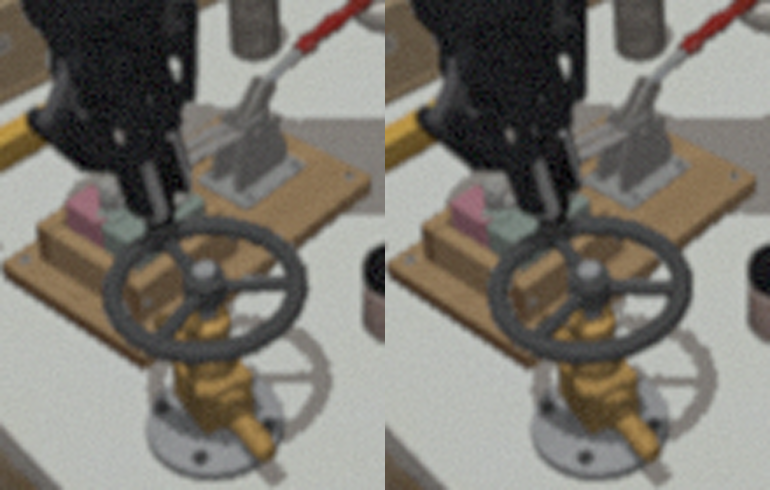

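Emit:
{"api": "servo_tool", "payload": {"rows": [[[0,0,0],[0.3,1.5,0],0],[[0,0,0],[0.6,3,0],0],[[0,0,0],[0.7,3.4,0],0],[[0,0,0],[0.7,3.4,0],0],[[0,0,0],[0.7,3.4,0],0]]}}

```text
clock: 16.13
position: [0.4845, 0.1287, 0.1328]
tcp_rot: [[0.903, 0.356, -0.24], [0.344, -0.934, -0.092], [-0.257, 0.001, -0.966]]
wrist_force: [0.7, -2.2, 8.3]
gripper_width: 0.0185
```

```bash
cat > cmp.py <<'E'
import sys
from rig import sensors,cams
from h import *
n=sys.argv[1]
im=np.mean([cams.snapshot("scene").astype(float) for _ in range(4)],0); cv2.imwrite(f"pics/{n}.png",im)
s=sensors.get_state(); p=s["position"];print({k:np.round(s[k],4).tolist() for k in ("position","wrist_force")})
print("psi",np.degrees(np.arctan2(p[1]-.1384,p[0]-.4352)))
# front-left spoke, right spoke: dark-centroid on scan lines of the scene picture
for f in ("shut_scene","near_scene",n):
    g=cv2.cvtColor(cv2.imread(f"pics/{f}.png"),cv2.COLOR_BGR2GRAY).astype(float)
    out=[]
    for x in range(299,309):      # right spoke: column scan
        col=g[264:280,x]; w=np.clip(130-col,0,None); out.append((w*np.arange(264,280)).sum()/w.sum())
    print(f,"right spoke rows",np.round(np.mean(out),3))
    out=[]
    for y in range(277,287):      # shadow of nothing; front-left spoke: row scan
        row=g[y,272:291]; w=np.clip(110-row,0,None); out.append((w*np.arange(272,291)).sum()/w.sum())
    print(f,"left spoke cols",np.round(np.mean(out),3))
E
python3 cmp.py f1
```

```text
{'position': [0.4845, 0.1286, 0.1328], 'wrist_force': [0.0941, -2.7005, 9.0233]}
psi -11.214509021107732
shut_scene right spoke rows 269.221
shut_scene left spoke cols 281.102
near_scene right spoke rows 269.735
near_scene left spoke cols 280.423
f1 right spoke rows 269.417
f1 left spoke cols 280.858[ WARN:0@4.622] global loadsave.cpp:1063 imwrite_ Unsupported depth image for selected encoder is fallbacked to CV_8U.
```

Emit:
{"api": "servo_tool", "payload": {"rows": [[[0,0,0],[0.1,0.8,0],0],[[0,0,0],[0.2,1.6,0],0],[[0,0,0],[0.2,1.6,0],0],[[0,0,0],[0.2,1.6,0],0],[[0,0,0],[0.2,1.6,0],0]]}}

```text
clock: 16.75
position: [0.4848, 0.1302, 0.1328]
tcp_rot: [[0.903, 0.356, -0.24], [0.344, -0.934, -0.092], [-0.257, 0.001, -0.966]]
wrist_force: [1.2, -2.3, 8.4]
gripper_width: 0.0187
```

```bash
python3 cmp.py f2 2>/dev/null
```

```text
{'position': [0.4848, 0.1302, 0.1328], 'wrist_force': [0.1109, -3.0122, 8.7355]}
psi -9.439386932962304
shut_scene right spoke rows 269.221
shut_scene left spoke cols 281.102
near_scene right spoke rows 269.735
near_scene left spoke cols 280.423
f2 right spoke rows 269.224
f2 left spoke cols 281.076
```

Emit:
{"api": "servo_tool", "payload": {"rows": [[[0,0,0],[0,-0.2,0],0],[[0,0,0],[0,-0.2,0],0],[[0,0,0],[0,-0.2,0],0],[[0,0,0],[0,-0.2,0],0],[[0,0,0],[0,-0.2,0],0],[[0,0,0],[0,-0.2,0],0]]}}

```text
clock: 17.45
position: [0.4848, 0.1302, 0.1328]
tcp_rot: [[0.903, 0.356, -0.24], [0.344, -0.934, -0.092], [-0.257, 0.001, -0.966]]
wrist_force: [0.6, -1.7, 8.6]
gripper_width: 0.0187
```

```bash
python3 cmp.py f3 2>/dev/null; python3 - <<'E'
from rig import cams
import cv2,numpy as np
a=cams.snapshot("top"); cv2.imwrite("pics/top_end.png",a); w=cams.snapshot("wrist"); 
cv2.imwrite("pics/end.png",np.hstack([cv2.resize(a,(400,250)),cv2.resize(w,(400,250))]))
E
```

```text
{'position': [0.4848, 0.1301, 0.1328], 'wrist_force': [0.2279, -1.2199, 8.9718]}
psi -9.453095425448991
shut_scene right spoke rows 269.221
shut_scene left spoke cols 281.102
near_scene right spoke rows 269.735
near_scene left spoke cols 280.423
f3 right spoke rows 269.225
f3 left spoke cols 281.084
```

View pics/end.png

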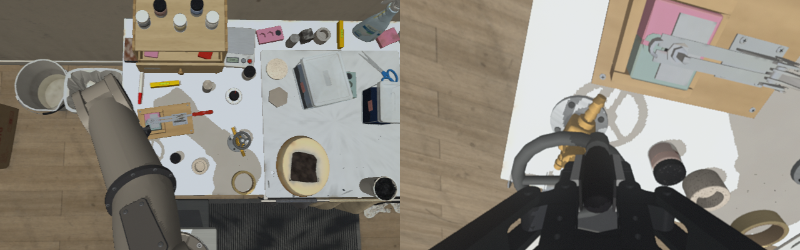

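The last pictures show the handle still gripped, the bystanders where they were and the small valve untouched. The wheel's spokes match the shut picture, two turns on.

```bash
python3 -c "
from rig import r
print(r.job_done())"
```

```text
the job is handed in; nothing more can be done
None
```

The bleed valve is set two full turns open, and I handed the job in at about 18 s with the crank handle still gripped and the wheel at rest.

- **Shutting:** I turned the wheel clockwise about 261° onto its stop. The force on the handle rose to about 36 N while it stalled, in line with the valve's x axis, which is where shut should be.
- **Backing off:** I opened it exactly two turns anticlockwise, approaching from below so it never went past.
- **Final angle:** the wheel's spokes in the scene camera match the shut picture to within about 0.2°. The tool angle, -9.45°, agrees with the estimated shut angle of about -9.2°, so any error is slightly short of two turns.
- **Grip and load:** the opening reads 18.7 mm on the handle's 19 mm waist. The last reading was about 1 N of sideways force and 9 N upward.
- **Other things:** by eye, the pictures show the jar and tealight holder where they were and the small valve untouched. I did not check the test cylinder separately.

No check failed. The initial camera estimates of the handle's direction disagreed by about 6°, so I used the wrist camera and a circle fitted to the tool's path instead.

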